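# Refit the selector knob of the bar mixer and hold it pressed

### The job

The selector knob has come off the music mixer on the bar and lies on its side on the bar top. Stand it upright, turn it so that the flat in its bore matches the flat of the bare D-shaped spindle on the mixer, push it fully home on the spindle and then press it down against its spring to the stop, because the mixer only wakes on a long press. Finish while you are still holding the knob pressed down, do not let go, and leave the other things on the bar where they are.

Things in the scene. Friction and masses are not known exactly. Their poses are not given: they have to be found in the camera images.
- knob_mid (a point): loose aluminium selector knob: round skirt 44 mm across, 9 mm thick, with a finger bar on it; 34 mm high over all, about 70 g. Point on its axis, half-way up (17 mm from the underside). z: along the axis, underside to bar top. x: along the bar to its pointer end. y: across the bar. At the start it lies on its side on the bar's square end, pointer up, its top roughly away from the robot
- knob_bar (a point): centre of the knob's finger bar, on the axis, 21.5 mm from the underside, same axes as knob_mid. The bar is 16 mm thick (y), 44 mm long (x, as wide as the skirt), 25 mm high (z). Its pointer end (+x) narrows to a 6 mm nose and has a black line; the other end is square. Its flat sides run from the square end to 10 mm past the axis
- knob_bore (a point): centre of the knob's flat underside, mouth of its blind D bore, same axes as knob_mid. Bore 14 mm deep, 11.6 mm across, with its flat 1.8 mm from the axis on the pointer (+x) side. With the rim of its underside resting on the bar top, the knob drops flat onto its underside if let go leaning less than 50 degrees from upright
- spindle_tip (a point): bare steel spindle on the mixer, upright; this is the centre of its tip, 84 mm above the bar top, 19 mm above the panel. 10 mm across, one flat 1 mm from the axis, last 2 mm tapered. x points square out of the flat, z up. The knob fits when its x points the same way, within 9 degrees; fully home the bore's end rests on the tip: knob_mid is 3 mm above this point
- panel (a point): foot of the spindle on the mixer's top panel, 65 mm above the bar top. Within 80 mm of it the panel is free but for the spindle; farther out small knobs, keys and faders stand at most 15 mm above the panel
- spindle (a joint): angle of the spindle about its upright axis relative to the mixer, rad, counter-clockwise from above; at 0 its flat faces the mixer's front (the mixer's -x side); it turns only stiffly (0.12 N m)
- press (a joint): how far the spindle is pushed down into the mixer, m: 0 up, 0.004 at the stop. Spring: 3 N to start moving, 9 N at the stop; it springs back when let go
- mixer: the music mixer, fixed on the bar: dark box with wooden cheeks, 240 x 328 mm and 71 mm high, black top panel at 65 mm. Origin at the centre of its underside, x away from the side with the spindle; the spindle is at x = -45 mm, y = 0 of the mixer
- tumbler: bystander: glass tumbler, 76 mm across, 90 mm high, origin at the centre of its underside
- bottle: bystander: brown glass bottle, 62 mm across, 225 mm high, origin at the centre of its underside
- coasters: bystander: stack of cork coasters, 94 mm across, 18 mm high, origin at the centre of its underside
- remote: bystander: black remote control, 45 x 155 x 18 mm, long along its y, origin at the centre of its underside
- bowl: bystander: white snack bowl, 124 mm across, 50 mm high, origin at the centre of its underside
- chalk: bystander: cube of cue chalk, 23 mm, origin at the centre of its underside
- brush: bystander: wooden-handled brush, 220 mm long along its x, lying flat, origin under its middle
Mind the look-alikes: they are no part of the job. Of the things that look like the part that bears knob_mid, take the one that is farthest to the robot's right at the start.

How it is judged:
On the way, in this order (a step that is already met when the one before it is completed fails the run):
1. the knob has been turned upright (angle between knob_mid's own z axis and vertical below 0.25 rad), for 0.2 s.
2. the knob is home on the spindle (z of knob_mid in the frame of spindle_tip below 0.005 m and horizontal distance between knob_mid and spindle_tip below 0.005 m and angle between knob_mid's own z axis and vertical below 0.15 rad), for 0.1 s.
At the end, for the whole second after the job is handed in: The knob sits upright on the spindle (its axis within 5 mm of the spindle's, tilted less than 0.15 rad, flat to flat, the bore's end within 2 mm of the spindle's tip) and the gripper still touches it and keeps the spindle pressed down at least 3 of its 4 mm through the last second (all of step 2 and angle between the x axis of knob_mid and the x axis of spindle_tip, either way round below 0.3 rad and value of joint press above 0.003 m and contact force between the fingers and knob above 2 N); the arm keeps its last pose, push and grip.
It fails at once if another thing on the bar was moved by more than 3 cm (distance of any of tumbler, bottle, coasters, remote, bowl, chalk, brush from where it was at the start of the episode above 0.03 m).
It fails at once if a standing thing was knocked over (angle between any of tumbler, bottle's own z axis and vertical above 0.5 rad).
It also fails if it takes over 72 s, if anything falls off the work surface, if the arm or the gripper's body presses on something with over 40 N, if the wrist force passes 120 N, or if a joint passes its speed limit or range.

### The arm

A 7-joint arm with a two-finger parallel gripper is mounted at the origin on the work surface. World frame = base frame: x ahead of the robot, y to its left, z up, the work surface at z = 0. Lengths are in m, angles in rad, forces in N, time in s.
With the tool pointing down it reaches from about 0.4 to 0.925 m from the base axis. Payload 4.1 kg.
Tool frame: the origin (TCP) lies on the centre line of the jaws, within the pads' length; the fingertips stand 22 mm ahead of it and the grasp point (between the pads) lies 3 mm ahead of it; z points along the fingers, y is the direction in which the jaws open and shut (so a half turn about z gives the same grasp; the last joint's range is limited). The gripper opens to 85 mm and grips with 20 to 120 N. Pads are 22 mm wide; open, the fingers measure 114 mm over their backs; the gripper's body (76 mm by 85 mm) begins 54 mm behind the grasp point. The pads swing forward as they close: fully open they stand 13 mm farther back than shut.
Start: joints at [1.036, 0.398, 0.045, 1.537, -0.019, 1.207, -0.051], TCP at [0.274, -0.589, 0.253] pointing down, gripper open.
Joint ranges: [-2.82, 2.82], [-0.49, 2.23], [-1.37, 1.46], [0, 2.46], [-1.36, 4.5], [0.23, 2], [-2.94, 2.94]. Speed limits (rad/s): [2.57, 2.57, 3.14, 3.14, 3.14, 3.14, 3.14].

### API

Orientations are given as a rotation vector (axis times angle).
In Python, from plant import * gives the robot as it stands. The module is installed in compiled form; this text tells all that it offers. Calls block until the motion is done:
- move_pose(position, orientation): joint-space move of the TCP to a pose.
- move_straight(position, frame=None, vel=0.15): straight line of the TCP; frame=None keeps the orientation; vel is the mean speed in m/s.
- set_joints(angles): joint-space move.
- release() and gripper_close(f_grip=None): open the fingers fully, or close them until they stop; f_grip is the grip in N (None keeps the last).
- sleep(seconds).
- ik(position, orientation): joint angles nearest the present ones, or None.
- get_obs(): the state.
- get_image(name): name is "side" or "top" or "wrist"; returns a dict with "image" (480x640x3 uint8, blue, green, red), "vfov" (degrees; the focal length in pixels is half the picture's height over the tangent of half this angle, whatever the lens; pixels are square), "cx", "cy" (the principal point, pixels), "R" (3x3) and "t" (3): a world point X has camera coordinates R X + t; the wrist camera has in their place "tool_from_camera" (4x4, takes a point from camera to tool coordinates, whose origin is the TCP and whose axes are the flange's). Camera axes: x right, y down, z forward; pixel columns grow to the right and rows downward; lengths in m; the calibration is good to about 2 mm. A picture is of the moment at which its call begins: read the wrist's pose just before it. There is no depth.
A pose or a line that the arm cannot do raises IKError and nothing moves.
- hand_in(): hands the job in, once; it reports no verdict.
Trained networks look in a picture, given as the dict that the camera call returned (one of the last four; its "shot" number tells which), for a name from the list of things; names that differ only in an ending like _2 or _b are one class to them, and where a whole thing is asked for, a point or a joint stands for the part that bears it (a point fixed in the world has none). Each returns a list of dicts, best first, with "confidence" (0 to 1); they miss things now and then, are a little off and sometimes report something else, mostly with a low value. They report only what shows in the picture. A call takes as long as a camera call. They do not tell look-alikes from the thing itself.
- search_frame(label, picture): "rect" ([centre column, centre row, width, height] in pixels, round what is visible of it).
- silhouettes(label, picture): "region" (480x640 bool, what is visible of it) and "rect" ([centre column, centre row, width, height] in pixels, round what is visible of it).
The state is a dict: "time": time; "joints": joint angles; "qvel": joint speeds; "tau": joint torques, N m; "tcp_pos": TCP position; "tool_rot": TCP orientation; "contact_force": force on the tool from outside, world axes, zero at the start; "torque": the same for the moment, N m; "width": finger opening in m.
Only numpy, scipy, OpenCV 4.12 (cv2) and the standard library are available. Lean on these libraries where they do the work, as an engineer would, in place of code of your own. Each camera call takes 0.05 s, during which the arm holds its last target. There are 200 camera calls.

## Working session

There is one attempt and no reset: what is moved stays moved. The work goes in short steps, each a Python script; the robot and the scene stay as the last script left them, time stands still between calls to the robot, and variables do not carry over. Pictures are saved under pics/ and viewed, about 8 in all and at most 12, crops included, and the job is handed in when it is done.

```bash
ls; mkdir -p pics
python3 - <<'E'
from plant import *
import cv2
o=get_obs(); print(o['time'],o['tcp_pos'],o['tool_rot'],o['width'])
for n in ['side','top']:
    p=get_image(n); cv2.imwrite(f'pics/{n}0.png',p['image'])
    print(n,p['vfov'],p['cx'],p['cy'],p['R'],p['t'])
    for l in ['knob_mid','spindle_tip','mixer']:
        print(l,[(round(d['confidence'],2),[round(float(x),1) for x in d['rect']]) for d in search_frame(l,p)])
print(get_obs()['time'])
E
```

```text
pics
0.0 [ 0.27413067 -0.58870285  0.25225245] [-3.06543949e+00 -6.78820911e-01  9.24307715e-04] 0.08563977714418525
side 57.0011935880772 317.34817945176627 247.201054554341 [[ 0.99579845 -0.09109673 -0.00931791]
 [-0.0538242  -0.49995034 -0.8643799 ]
 [ 0.07408369  0.8612497  -0.50275298]] [-0.53916253  0.10553473  1.05149153]
knob_mid [(0.88, [319.1, 371.5, 26.1, 27.7]), (0.63, [355.1, 324.3, 20.9, 18.0]), (0.62, [306.2, 325.6, 20.5, 22.0]), (0.57, [258.1, 334.0, 19.3, 24.7])]
spindle_tip []
mixer [(0.61, [347.1, 252.3, 106.3, 86.3]), (0.31, [435.2, 321.2, 61.1, 41.7])]
top 55.3152336004793 317.6401491266951 241.2830107408918 [[ 7.56207066e-03 -9.99971403e-01  8.95806913e-05]
 [-9.72067929e-01 -7.37207136e-03 -2.34583875e-01]
 [ 2.34577827e-01  1.68686132e-03 -9.72095879e-01]] [0.01761239 0.55267103 1.14863307]
knob_mid [(0.73, [473.8, 333.1, 38.3, 31.9]), (0.71, [400.2, 265.3, 12.3, 16.4]), (0.55, [445.0, 262.6, 14.4, 16.1]), (0.53, [401.0, 232.1, 16.7, 16.0])]
spindle_tip [(0.66, [446.0, 261.1, 16.3, 17.9])]
mixer [(0.79, [295.9, 219.6, 129.8, 106.1])]
0.4
```

Run:
```python
import cv2,numpy as np
a=cv2.imread('pics/top0.png');cv2.imwrite('pics/top0c.png',cv2.resize(a[120:420,200:600],None,fx=2,fy=2,interpolation=cv2.INTER_CUBIC))
```

```text
(no output)
```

View pics/top0c.png

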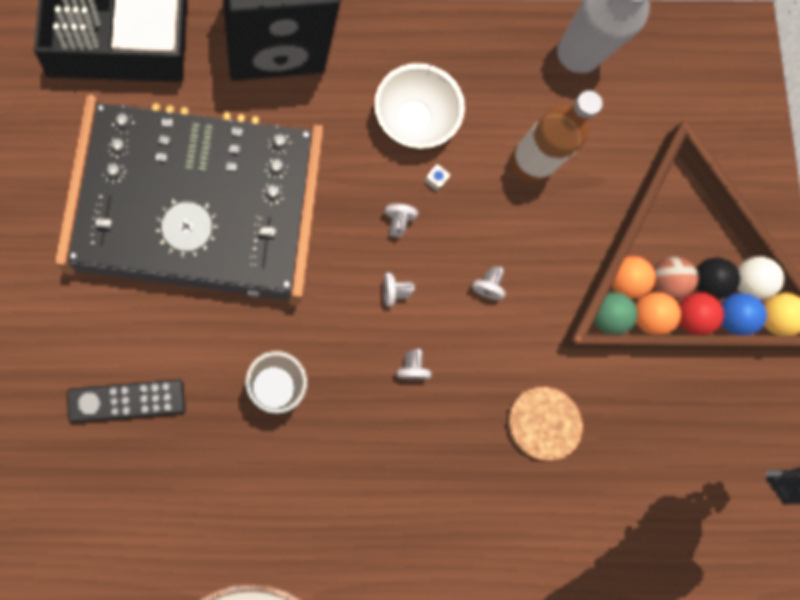

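View pics/side0.png

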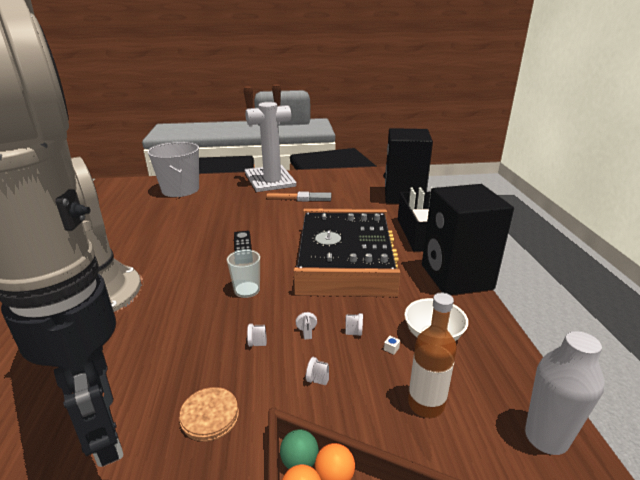

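The wanted knob is the rightmost one at top-view pixel (445, 262), with its bar pointing away from the robot and slightly right. The spindle is at about (293, 233) on the mixer. I'll take closer wrist views of both.

```bash
cat > h.py <<'E'
from plant import *
import numpy as np, cv2
from scipy.spatial.transform import Rotation as Rn
def K(p): return 240/np.tan(np.radians(p['vfov'])/2)
def toplane(p,uv,z,obs=None):
    d=np.array([(uv[0]-p['cx'])/K(p),(uv[1]-p['cy'])/K(p),1.])
    if 'R' in p: R=np.array(p['R']).T; c=-R@np.array(p['t'])
    else:
        T=np.array(p['tool_from_camera']); Rt=Rn.from_rotvec(obs['tool_rot']).as_matrix()
        R=Rt@T[:3,:3]; c=Rt@T[:3,3]+np.array(obs['tcp_pos'])
    d=R@d; return c+d*(z-c[2])/d[2]
def down(yaw,pitch=0):  # tool x at yaw in the plan, tool z down; pitch tips tool z from down to forward
    x=np.array([np.cos(yaw),np.sin(yaw),0]); z=np.array([0,0,-1.]); y=np.cross(z,x)
    return (Rn.from_rotvec(-pitch*np.cross([0,0,1],x))*Rn.from_matrix(np.c_[x,y,z])).as_rotvec()
def rep(s=''):
    o=get_obs(); print(s,'t',round(o['time'],2),'p',np.round(o['tcp_pos'],4),'F',np.round(o['contact_force'],1),'w',round(o['width'],4)); return o
E
python3 - <<'E'
from h import *
p=get_image('top')
k=toplane(p,(445,262),.022); s=toplane(p,(293,233),.084); print(k,s)
c=[(235,253.5),(345,267),(249.5,171.5),(354,185)]
print(np.round([toplane(p,q,.065) for q in c],3))
print([np.round(toplane(p,(200+a/2,120+b/2),.02),3) for a,b in [(400,290),(437,177),(415,370)]])
T=np.array(get_image('wrist')['tool_from_camera']); print(np.round(T,3))
for n,t,h in [('k',k,.16),('s',s,.16)]:
    r=down(0); pos=t+[0,0,h]; pos[:2]-=(Rn.from_rotvec(r).as_matrix()@T[:3,3])[:2]
    print(ik(pos,r))
    move_pose(pos,r); o=rep(); w=get_image('wrist'); cv2.imwrite(f'pics/w_{n}.png',w['image'])
    np.savez(f'w_{n}.npz',rot=o['tool_rot'],pos=o['tcp_pos'],vfov=w['vfov'],cx=w['cx'],cy=w['cy'],T=T)
    if n=='k':
        m=silhouettes('knob_mid',w); print([(d['confidence'],d['rect']) for d in m])
E
```

```text
[ 0.50773067 -0.32501937  0.022     ] [0.56996761 0.08654253 0.084     ]
[[ 0.518  0.239  0.065]
 [ 0.484 -0.05   0.065]
 [ 0.749  0.211  0.065]
 [ 0.712 -0.076  0.065]]
[array([ 0.499, -0.203,  0.02 ]), array([ 0.66, -0.26,  0.02]), array([ 0.391, -0.219,  0.02 ])]
[[-0.    -0.954 -0.3    0.077]
 [ 1.    -0.    -0.001  0.   ]
 [ 0.    -0.3    0.954 -0.121]
 [ 0.     0.     0.     1.   ]]
[ 0.5758066   0.27085593 -0.01075562  1.88229615  0.00344559  0.98845821
 -1.00724826]
 t 1.7 p [ 0.4308 -0.3265  0.1824] F [0.3 0.4 0.4] w 0.0854
[(0.74, [144.0, 137.1, 72.8, 63.1]), (0.64, [309.0, 124.0, 57.4, 59.1]), (0.59, [137.2, 10.9, 46.8, 21.6]), (0.56, [183.6, 263.9, 52.8, 57.5]), (0.23, [379.0, 331.7, 94.8, 103.2])]
[-1.26472691e-03  1.48355512e-01 -2.85279725e-01  1.89046325e+00
  4.64791461e-02  1.10911862e+00 -1.87508795e+00]
 t 3.35 p [0.4936 0.0849 0.2437] F [ 0.2 -0.8  0.3] w 0.0854
```

View pics.

View pics/w_k.png

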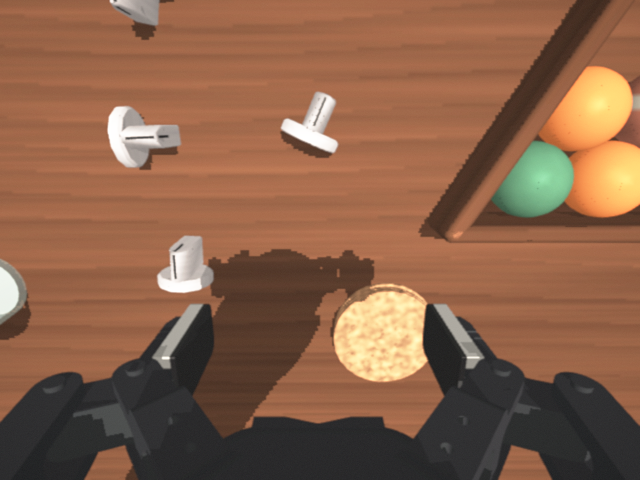

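View pics/w_s.png

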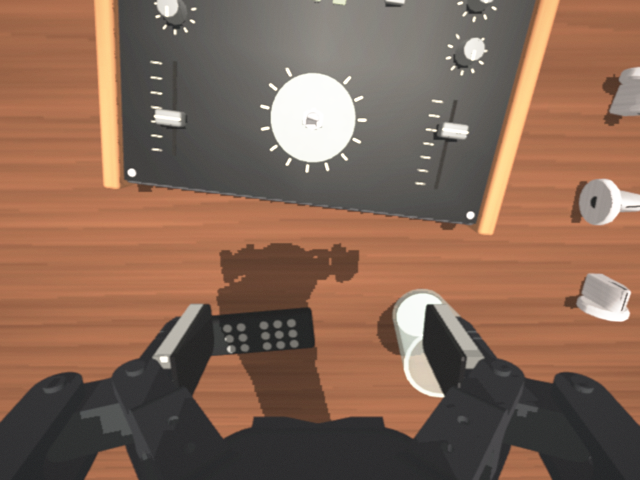

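The knob in w_k has its skirt at about (309, 137) and its bar tip at (322, 95). In w_s the spindle is at (312, 121). I'll take one closer shot of each for the flat angle and the knob's axis.

Run:
```python
from h import *
from types import SimpleNamespace
def load(n):
    d=np.load(n); return dict(vfov=float(d['vfov']),cx=float(d['cx']),cy=float(d['cy']),tool_from_camera=d['T']),dict(tcp_pos=d['pos'],tool_rot=d['rot'])
p,o=load('w_s.npz'); s=toplane(p,(312,121),.084,o); print('s',s,'f',K(p))
corn=[toplane(p,q,.065,o) for q in [(131,173),(471,215)]]; print(corn)
p2,o2=load('w_k.npz'); k=toplane(p2,(315,124),.03,o2); print('k',k)
ims=[]
for n,t,z in [('s2',s,.14),('k2',k,.10)]:
    r=down(0); pos=np.array([t[0]-.024,t[1],z])
    if n=='k2':
        pos[0]-=.045; q=get_obs()['tcp_pos']; move_straight([q[0],q[1],.25],vel=.3); move_pose([pos[0],pos[1],.2],r)
    else: move_pose(pos+[0,0,.05],r)
    move_straight(pos,vel=.2); sleep(.3); o=rep(); w=get_image('wrist'); cv2.imwrite(f'pics/{n}.png',w['image'])
    np.savez(f'w_{n}.npz',rot=o['tool_rot'],pos=o['tcp_pos'],vfov=w['vfov'],cx=w['cx'],cy=w['cy'],T=p['tool_from_camera'])
    # expected pixel
    T=p['tool_from_camera'];Rt=Rn.from_rotvec(o['tool_rot']).as_matrix()
    c=np.linalg.inv(T)@np.r_[Rt.T@(t-o['tcp_pos']),1]; u=np.array([w['cx'],w['cy']])+K(w)*c[:2]/c[2]; print(n,u)
    h=[40,75][n=='k2']; u=np.clip(u.astype(int),h,[639-h,479-h]); print('crop',u-h,'scale',400/(2*h))
    ims.append(cv2.resize(w['image'][u[1]-h:u[1]+h,u[0]-h:u[0]+h],(400,400),interpolation=cv2.INTER_CUBIC))
cv2.imwrite('pics/close.png',np.hstack(ims))
```

```text
s [0.5730289  0.08894415 0.084     ] f 361.34439945003027
[array([0.53292198, 0.2386137 , 0.065     ]), array([ 0.496537  , -0.04587783,  0.065     ])]
k [ 0.5082405  -0.32468553  0.03      ]
 t 4.51 p [0.5498 0.0891 0.1413] F [-0.7 -0.3 -0.3] w 0.0858
s2 [318.30686729 233.71610934]
crop [278 193] scale 5.0
 t 7.61 p [ 0.4399 -0.3251  0.1011] F [ 0.1  0.5 -0. ] w 0.0852
k2 [316.9694028  142.17205574]
crop [241  67] scale 2.6666666666666665
```

View pics/close.png

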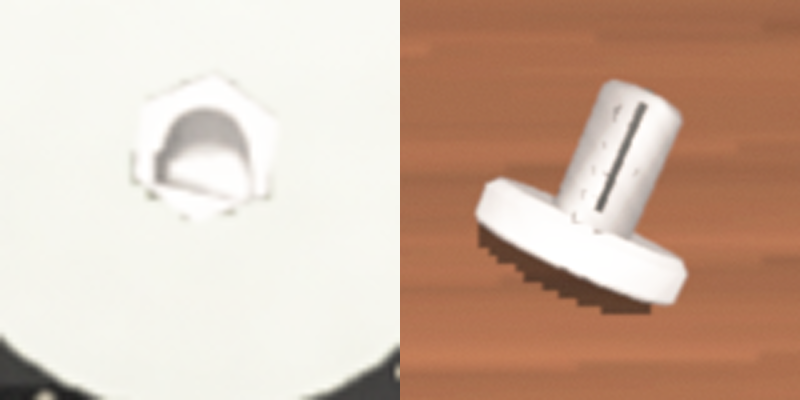

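Left half of the close-up: the spindle's D tip, with its flat facing image-down (towards −x) on an edge from about (155, 180) to (248, 203). Right half: the knob, with its pointer line running from (643, 103) to (599, 210). I'll grasp the knob, tip it up and let it drop onto its underside.

Run:
```python
from h import *
d=np.load('w_k2.npz'); p=dict(vfov=float(d['vfov']),cx=float(d['cx']),cy=float(d['cy']),tool_from_camera=d['T']); o=dict(tcp_pos=d['pos'],tool_rot=d['rot'])
f=lambda a,b:(241+(a-400)/2.6667,67+b/2.6667)
a=toplane(p,f(643,103),.044,o); b=toplane(p,f(599,210),.044,o); L=a-b
# check with the skirt's upper rim width
print('line',a,b,np.linalg.norm(L)); yaw=np.arctan2(L[1],L[0]); print('yaw deg',np.degrees(yaw))
ax=np.array([np.cos(yaw),np.sin(yaw),0]); g=(a+b)/2+.002*ax; g[2]=.028; r=down(yaw)
up=g+[0,0,.06]
move_pose(up,r); move_straight(g,vel=.1); rep('low'); gripper_close(60); o=rep('grip')
move_straight(up,vel=.1); rep('lift')
for th in (65,60,55,50):
    rr=down(yaw,np.radians(th)); t=np.array([g[0],g[1],.10]); q=ik(t,rr)
    print(th,q)
    if q is not None: break
np.savez('g.npz',g=g,yaw=yaw,th=th)
move_straight(t,frame=rr,vel=.05); rep('tilted')
tz=(24*np.sin(np.radians(th))+28*np.cos(np.radians(th)))/1000
move_straight([t[0],t[1],tz+.006],vel=.08); rep(tz)
im=get_image('side')['image']; cv2.imwrite('pics/tilt.png',cv2.resize(im[270:400,250:450],(800,520),interpolation=cv2.INTER_CUBIC))
```

```text
line [ 0.52524818 -0.33176771  0.044     ] [ 0.50716693 -0.32405881  0.044     ] 0.01965600968738387
yaw deg -23.090858281644323
low t 8.9 p [ 0.5182 -0.3291  0.0284] F [-1.1 -0.1  0.1] w 0.085
grip t 9.54 p [ 0.5184 -0.3288  0.0283] F [-0.1 -0.3  2.3] w 0.0148
lift t 10.29 p [ 0.5176 -0.3284  0.0876] F [ 0.2 -0.5 -1.3] w 0.015
65 None
60 [ 0.89054587  0.48394918 -0.35741011  2.4361033   3.22943738  0.78037804
  1.73422984]Traceback (most recent call last):
  File "<stdin>", line 16, in <module>
plant.IKError: the arm cannot follow that straight line within its joint ranges
```

Run:
```python
from h import *
p=get_image('top'); print([np.round(toplane(p,(200+a/2,120+b/2),.0),3) for a,b in [(537,170),(270,395),(545,425),(580,340),(437,185)]])
q0=np.array(get_obs()['joints']); print(np.round(q0,2))
lo=np.array([-2.82,-.49,-1.37,0,-1.36,.23,-2.94]);hi=np.array([2.82,2.23,1.46,2.46,4.5,2,2.94])
for x,y in [(.52,-.33),(.55,-.3),(.58,-.3),(.45,-.12),(.6,-.2),(.42,-.3)]:
  for yaw in (-90,-60,-23,10,45):
    for th in (60,52,46):
      rr=down(np.radians(yaw),np.radians(th)); a=ik([x,y,.10],rr); b=ik([x,y,.036],rr)
      if a is not None and b is not None:
        print(x,y,yaw,th,np.round(a,2),'marg',round(min((b-lo).min(),(hi-b).min()),2)); break
```

```text
[array([ 0.678, -0.408,  0.   ]), array([ 0.358, -0.026,  0.   ]), array([ 0.321, -0.394,  0.   ]), array([ 0.435, -0.45 ,  0.   ]), array([ 0.655, -0.264,  0.   ])]
[ 0.46  0.5   0.05  1.78 -0.03  0.86 -1.45]
0.52 -0.33 -90 60 [ 0.48  0.68 -0.56  2.04  1.5   1.4   2.09] marg 0.14
0.52 -0.33 -60 60 [-0.7   0.91  1.05  2.36  2.69  0.37  0.88] marg 0.11
0.52 -0.33 -23 60 [ 0.89  0.49 -0.36  2.43  3.23  0.78  1.73] marg 0.04
0.52 -0.33 10 60 [-0.01  1.2   1.26  2.23  4.1   1.87  0.8 ] marg 0.23
0.52 -0.33 45 60 [ 1.54  0.88 -0.83  1.8  -0.58  0.88  0.53] marg 0.48
0.55 -0.3 -90 60 [ 0.41  0.71 -0.56  1.97  1.46  1.44  2.1 ] marg 0.09
0.55 -0.3 -60 60 [-0.77  0.93  1.05  2.31  2.48  0.3   1.04] marg 0.17
0.55 -0.3 -23 60 [ 0.59  0.48 -0.16  2.42  3.16  0.8   1.65] marg 0.05
0.55 -0.3 10 60 [-0.11  1.2   1.26  2.24  4.04  1.81  0.75] marg 0.04
0.55 -0.3 45 60 [ 1.5   0.89 -0.86  1.82 -0.59  0.81  0.5 ] marg 0.45
0.58 -0.3 -90 60 [ 0.4   0.74 -0.56  1.9   1.46  1.45  2.15] marg 0.05
0.58 -0.3 -60 60 [-0.76  0.95  1.05  2.24  2.4   0.25  1.12] marg 0.18
0.58 -0.3 -23 60 [ 0.56  0.49 -0.16  
[... 238 characters left out ...]
g 0.16
0.45 -0.12 -60 52 [-0.27  0.36 -0.16  2.45  1.44  0.97  1.99] marg 0.0
0.45 -0.12 45 60 [ 1.65  0.78 -1.04  2.3  -0.87  0.54  0.78] marg 0.17
0.6 -0.2 -90 60 [ 0.49  0.94 -0.96  1.83  1.54  1.83  2.09] marg 0.31
0.6 -0.2 -60 60 [-0.85  0.81  0.86  2.2   1.55  0.42  1.92] marg 0.13
0.6 -0.2 -23 60 [-0.07  0.5   0.25  2.42  2.92  0.79  1.5 ] marg 0.05
0.6 -0.2 10 60 [ 1.35  0.74 -0.96  2.28  3.66  0.4   1.96] marg 0.15
0.6 -0.2 45 60 [ 1.41  0.9  -0.96  1.93 -0.65  0.59  0.47] marg 0.39
0.42 -0.3 -90 60 [ 0.44  0.58 -0.56  2.27  1.46  1.37  1.93] marg 0.07
0.42 -0.3 10 60 [0.11 1.17 1.26 2.39 4.26 1.99 1.05] marg 0.08
0.42 -0.3 45 60 [ 1.69  0.79 -0.81  1.98 -0.62  0.91  0.67] marg 0.49
```

Run:
```python
from h import *
t=np.array([.55,-.31,.15]); th=np.radians(60); yaw=np.radians(45); rr=down(yaw,th)
o=get_obs(); p=o['tcp_pos']; move_straight([p[0],p[1],.18],vel=.15)
print(ik(t,rr)); move_pose(t,rr); o=rep('tilted')
tz=(24*np.sin(th)+28*np.cos(th))/1000
move_straight([t[0],t[1],tz+.006],vel=.1); rep(tz)
im=get_image('side')['image']; cv2.imwrite('pics/tilt.png',cv2.resize(im[230:400,220:480],(800,523),interpolation=cv2.INTER_CUBIC))
```

```text
[ 1.30824602  0.70540957 -0.57289588  1.79958248 -0.85336931  0.99809818
  0.63603942]
tilted t 12.93 p [ 0.5502 -0.3095  0.1499] F [ 0.3 -0.  -1. ] w 0.0147
0.03478460969082653 t 14.17 p [ 0.5504 -0.3102  0.0416] F [ 0.4  1.  -0.4] w 0.0149
```

View pics/tilt.png

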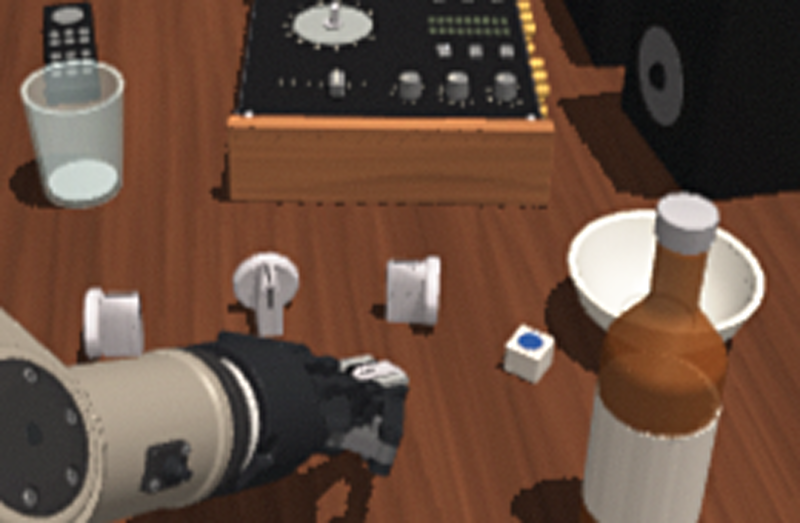

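The knob is firmly held, tilted, with its rim about 6 mm above the bar. I'll lower it, release, back off, then look at the upright knob and the spindle straight from above.

Run:
```python
from h import *
yaw=np.radians(45); x=np.array([np.cos(yaw),np.sin(yaw),0])
o=get_obs(); p=np.array(o['tcp_pos'])
move_straight([p[0],p[1],.0355],vel=.05); rep('touch')
release(); sleep(.4); o=rep('rel')
zt=Rn.from_rotvec(o['tool_rot']).as_matrix()[:,2]
move_straight(np.array(o['tcp_pos'])-.10*zt,vel=.2); rep('back')
k=np.array([.55,-.31,.034])-.0098*x
s=np.array([.573,.089,.084])
ims=[]
for n,t,yw,z,h in [('k3',k,yaw,.12,45),('s3',s,0,.11,25)]:
    xx=np.array([np.cos(yw),np.sin(yw),0]); r=down(yw); pos=t-.077*xx; pos[2]=z
    if n=='s3': q=get_obs()['tcp_pos']; move_straight([q[0],q[1],.22],vel=.3); move_pose([pos[0],pos[1],.22],r); move_straight(pos,vel=.2)
    else: move_pose(pos,r)
    sleep(.3); o=rep(n); w=get_image('wrist'); cv2.imwrite(f'pics/{n}.png',w['image'])
    T=np.array(w['tool_from_camera']); np.savez(f'w_{n}.npz',rot=o['tool_rot'],pos=o['tcp_pos'],vfov=w['vfov'],cx=w['cx'],cy=w['cy'],T=T)
    Rt=Rn.from_rotvec(o['tool_rot']).as_matrix(); c=np.linalg.inv(T)@np.r_[Rt.T@(t-o['tcp_pos']),1]; u=np.array([w['cx'],w['cy']])+K(w)*c[:2]/c[2]
    if n=='k3': print([(d['confidence'],d['rect']) for d in search_frame('knob_mid',w)])
    u=np.clip(u.astype(int),h,[639-h,479-h]); print('crop',u-h,'scale',400/(2*h))
    ims.append(cv2.resize(w['image'][u[1]-h:u[1]+h,u[0]-h:u[0]+h],(400,400),interpolation=cv2.INTER_CUBIC))
cv2.imwrite('pics/close2.png',np.hstack(ims))
```

```text
touch t 14.47 p [ 0.5503 -0.3103  0.0353] F [ 0.7 -0.7 -0.9] w 0.0149
rel t 15.56 p [ 0.5504 -0.3102  0.0355] F [-0.5 -0.4 -0.4] w 0.0855
back t 16.21 p [ 0.4895 -0.3703  0.0855] F [0.2 1.7 0.4] w 0.0852
k3 t 17.48 p [ 0.4874 -0.3721  0.1189] F [-0.3 -0.2  0.3] w 0.0854
[(0.97, [318.6, 123.0, 71.4, 84.7]), (0.74, [39.5, 184.6, 75.1, 75.8]), (0.61, [95.7, 29.6, 115.5, 59.2])]
crop [273  76] scale 4.444444444444445
s3 t 20.75 p [0.4967 0.0891 0.111 ] F [-0.8 -0.4 -0.5] w 0.0849
crop [293 101] scale 8.0
```

View pics/close2.png

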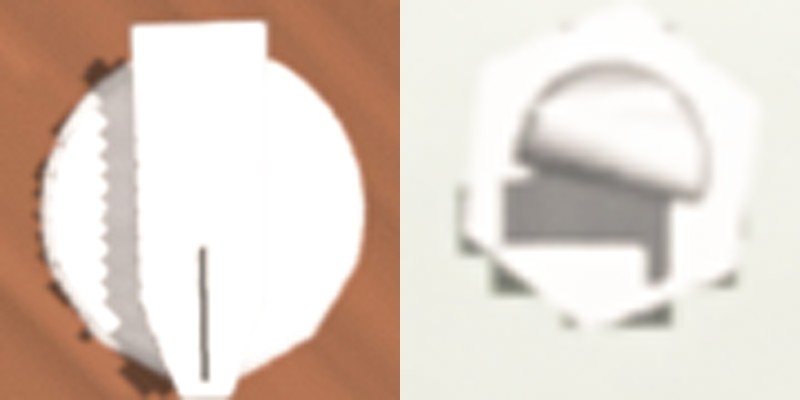

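The knob is upright, with its bar along tool x, pointer towards −tool x and centre at crop (201, 210). The spindle flat runs from (522, 160) to (695, 200), which is a slope of about 13°, and its D circle is centred at about (613, 161). Next I'll grasp from above and measure the knob in hand.

Run:
```python
from h import *
def load(n):
    d=np.load(n); return dict(vfov=float(d['vfov']),cx=float(d['cx']),cy=float(d['cy']),tool_from_camera=d['T']),dict(tcp_pos=d['pos'],tool_rot=d['rot'])
p,o=load('w_s3.npz'); f=lambda a,b:(293+(a-400)/8,101+b/8)
s=toplane(p,f(613.3,161),.082,o); e=toplane(p,f(695,200),.083,o)-toplane(p,f(522,160),.083,o); n=np.array([e[1],-e[0]]); 
print('s',s,'flat dir deg',np.degrees(np.arctan2(n[1],n[0])))
p,o=load('w_k3.npz'); f=lambda a,b:(273+a/4.4444,76+b/4.4444)
k=toplane(p,f(201.5,210),.034,o); l=toplane(p,f(206,380),.034,o)-toplane(p,f(202,248),.034,o); print('k',k,'pointer deg',np.degrees(np.arctan2(l[1],l[0])))
yaw=np.radians(45); x=np.array([np.cos(yaw),np.sin(yaw),0]); r=down(yaw)
kt=Rn.from_rotvec(o['tool_rot']).as_matrix().T@(k-o['tcp_pos']); print('k in tool at view',kt)
g=k+.0015*x; g[2]=.033
q=get_obs()['tcp_pos']; move_straight([q[0],q[1],.2],vel=.3); move_pose([g[0],g[1],.10],r); move_straight(g,vel=.12); rep('low')
gripper_close(80); o=rep('grip'); w=get_image('wrist')
R=Rn.from_rotvec(o['tool_rot']).as_matrix(); print('k in tool at grip (by camera)',R.T@(k-o['tcp_pos']))
np.savez('plan.npz',s=s,k=k,kt=R.T@(k-o['tcp_pos']),fl=np.arctan2(n[1],n[0]))
cv2.imwrite('pics/k4.png',w['image'])
T=np.array(w['tool_from_camera']); c=np.linalg.inv(T)@np.r_[R.T@(k-o['tcp_pos'])*[1,0,1],1]; print('expected px',np.array([w['cx'],w['cy']])+K(w)*c[:2]/c[2])
cv2.imwrite('pics/k4c.png',cv2.resize(w['image'][240:440,220:420],(600,600),interpolation=cv2.INTER_CUBIC))
move_straight(np.array([g[0],g[1],.2]),vel=.2); rep('lift')
```

```text
s [0.57488608 0.08841508 0.082     ] flat dir deg 167.54966195493824
k [ 0.54242317 -0.31740582  0.034     ] pointer deg -133.3067733476443
k in tool at view [0.07761269 0.00023577 0.08487008]
low t 23.51 p [ 0.5441 -0.3164  0.0335] F [ 0.2 -1.5 -0.3] w 0.0854
grip t 24.15 p [ 0.5438 -0.3166  0.0335] F [0.4 0.5 3.2] w 0.0145
k in tool at grip (by camera) [-0.00159213 -0.00038411 -0.0005361 ]
expected px [317.96649511 338.59037851]
lift t 25.18 p [ 0.5425 -0.3159  0.1984] F [ 0.   0.8 -0.7] w 0.0145
```

View pics/k4c.png

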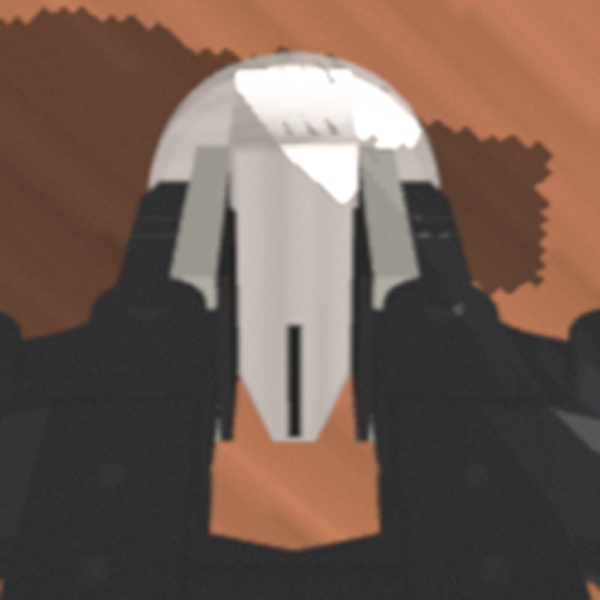

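In hand, the bar's centre is at column 318.1 against 318.0 expected, so the knob is centred in the jaws. I'll carry it over and insert with force monitoring.

Run:
```python
from h import *
P=np.load('plan.npz'); s,kt=P['s'],P['kt']; yaw=float(P['fl'])-np.pi; x=np.array([np.cos(yaw),np.sin(yaw),0])
r=down(yaw); t=s-kt[0]*x; t[2]=.2; print(np.degrees(yaw)%360,ik(t,r))
move_pose(t,r); t[2]=.125; move_straight(t,vel=.12); sleep(.4); o=rep('hover'); print(t,np.linalg.norm(Rn.from_rotvec(o['tool_rot']).as_matrix()-Rn.from_rotvec(r).as_matrix()))
f0=np.array(o['contact_force'])
z=.125
while z>.1045:
    z-=.0015; t[2]=z; move_straight(t,vel=.03); o=get_obs(); F=np.array(o['contact_force'])-f0
    print(round(z,4),np.round(o['tcp_pos'],4),np.round(F,1))
    if F[2]>12: print('contact'); break
rep()
```

```text
347.54966195493824 [ 0.0156858   0.33682263 -0.29986887  1.75649415  0.11183614  1.06492323
 -2.11071036]
hover t 27.86 p [0.5767 0.0881 0.1254] F [-0.   0.  -1.1] w 0.0145
[0.57644077 0.08807183 0.125     ] 0.0010562832572214317
0.1235 [0.5763 0.088  0.1234] [ 0.  -0.3  0.9]
0.122 [0.5763 0.088  0.1218] [ 0.1 -0.1  0. ]
0.1205 [0.5764 0.088  0.1204] [ 0.2 -0.7 -0.4]
0.119 [0.5763 0.088  0.1189] [ 0.6 -0.9  0.3]
0.1175 [0.5764 0.0881 0.1174] [ 1.5 -0.2 -0.2]
0.116 [0.5764 0.0881 0.1159] [-0.3  0.5  0. ]
0.1145 [0.5763 0.088  0.1144] [-0.   0.5  1.3]
0.113 [0.5764 0.0881 0.1129] [-0.3  0.9  0.1]
0.1115 [0.5763 0.0881 0.1114] [1.1 0.1 0.4]
0.11 [0.5764 0.0881 0.1099] [ 0.5  0.5 -0.4]
0.1085 [0.5763 0.0881 0.1084] [ 0.1  0.9 -0.1]
0.107 [0.5763 0.0881 0.1069] [0.7 0.6 0.6]
0.1055 [0.5764 0.0881 0.1054] [ 0.7 -0.6  0.6]
0.104 [0.5763 0.088  0.1039] [0.9 0.1 1.6]
 t 31.36 p [0.5763 0.088  0.1039] F [0.8 0.1 0.5] w 0.0145
```

The knob slid over the spindle with no jamming force. Now I'll press it to the stop.

Run:
```python
from h import *
o=get_obs(); t=np.array([.57636,.08805,.104]); 
sleep(.2); f0=-.8
for z in np.arange(.1032,.0945,-.0008):
    t[2]=z; move_straight(t,vel=.02); sleep(.05); o=get_obs(); F=np.array(o['contact_force'])
    print(round(z,4),np.round(o['tcp_pos'],4),np.round(F,1),round(o['width'],4))
    if F[2]>22: break
sleep(.5); rep('held')
for n in ('side','wrist'): cv2.imwrite(f'pics/fin_{n}.png',get_image(n)['image'])
a=cv2.imread('pics/fin_side.png')[190:300,270:430]; b=cv2.imread('pics/fin_wrist.png')[220:440,210:430]
cv2.imwrite('pics/fin.png',np.hstack([cv2.resize(a,(436,300)),cv2.resize(b,(300,300))]))
```

```text
0.1032 [0.5766 0.0881 0.1034] [ 0.  -0.8  1.4] 0.0143
0.1024 [0.5766 0.0881 0.1027] [-0.6 -0.3  2.2] 0.0145
0.1016 [0.5766 0.0881 0.1019] [-1.  -0.2  4.1] 0.0145
0.1008 [0.5766 0.0881 0.101 ] [ 0.1 -0.2  4.8] 0.0147
0.1 [0.5766 0.0881 0.1004] [-0.4  0.5  5. ] 0.0146
0.0992 [0.5766 0.0881 0.0998] [-1.2 -0.8  6.7] 0.0144
0.0984 [0.5767 0.0881 0.0992] [-1.   0.3  9. ] 0.0143
0.0976 [0.5768 0.0881 0.0991] [-2.7 -0.4 11.6] 0.0144
0.0968 [0.5768 0.0882 0.0989] [-3.6 -1.1 15.6] 0.0149
0.096 [0.5769 0.0881 0.0987] [-5.5 -0.9 19.4] 0.0146
0.0952 [0.577  0.0882 0.0986] [-6.5 -2.5 24.2] 0.0145
held t 35.36 p [0.577  0.0882 0.0986] F [-6.8 -1.4 22.9] w 0.0142
```

View pics/fin.png

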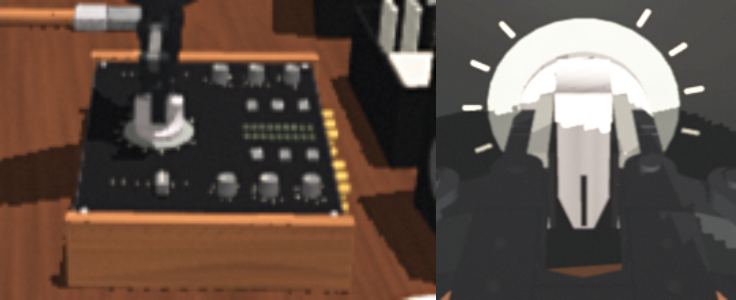

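The force curve fits the spring: it starts moving at about 3 N near z = 0.103, reaches 9 N after about 4 mm, then stiffens sharply at the stop. The picture shows the knob seated and in the jaws, so I'm handing in.

```bash
python3 -c "
from h import *
rep(); print(hand_in()); rep()"
```

```text
t 35.46 p [0.577  0.0882 0.0986] F [-7.5 -1.2 23.7] w 0.0145
the job is handed in; nothing more can be done
None
the job is handed in; nothing more can be done
```

I stood the rightmost knob upright, turned it to match the spindle's flat, pushed it home and handed the job in while still holding it pressed down. The time was 35.5 s of the 72 s allowed; `hand_in()` gave no verdict.

**How it went:** I gripped the lying knob by its finger bar. The arm couldn't tip it up where it lay. I carried it a few centimetres, turned the wrist, tilted it by 60° and let it drop onto its underside. I then regripped it from above, moved it over the mixer and lowered it onto the spindle.

**Last checks:**
- **Alignment:** the spindle's flat was measured at about 167.5°, and I set the knob to that. The knob sat centred in the jaws to well under a millimetre.
- **Insertion:** it went on with no jamming force.
- **Press:** the force rose from about 3 N to 9 N over about 4 mm, as the spring should, then climbed sharply at the stop. At hand-in the knob was held with about 23 N downward, within the 40 N limit.
- **Other things on the bar:** I saw none disturbed, but I did not measure their positions again at the end.

**Disagreed:**
- **Jaw opening:** it read about 14.5 mm on the 16 mm bar. It stayed steady throughout, so I took it as pad squeeze or sensor offset.
- **Sideways force:** about 7 N built up while pressing, and the tool shifted less than 1 mm.

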